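# Index the filler jar home and unscrew its cap

## Task

Turn the indexing turntable (its upright steel post is the handle) until the amber jar comes round to the red pointer block and the turntable clicks into its detent. Then unscrew the jar's tight yellow cap, anticlockwise seen from above, and lift it off once the thread lets go, leaving the jar seated in its nest and the turntable in its detent; finish while still holding the cap in the gripper, level and still, over the jar's mouth and clear of it by a finger's width or two. Do not disturb the sanding block, tin or scraper on the bench.

Things in the scene. Friction and masses are not known exactly. Their poses are not given: they have to be found in the camera images.
- stand: dark steel stand of the turntable, fixed to the bench. Origin on the bench on the turntable's axis, z up. Its -x side carries a red block (40 x 34 mm, top 38 mm above the bench, centre 200 mm from the axis) housing a spring plunger: the pointer and detent of the turntable.
- turntable (a joint): how far the turntable has turned since the start (rad), positive anticlockwise from above. It starts 0.8 to 1.9 rad clockwise of the detent and must turn anticlockwise. It turns freely except near the detent: going in or out over its bump (0.11 to 0.05 rad either side) takes 15 to 20 N at the post; past the bump the plunger draws it home and holds it against about 1.5 N m. Limits -0.5 and 2.3.
- handle (a point): point on the upright steel turning post (15 mm diameter, 105 mm from the axis, opposite the jar), on its centre line, 76 mm above the bench; the post's top is at 92 mm. In the detent the post lies straight along the stand's +x axis, away from the pointer.
- pointer (a point): point at the front of the red pointer block, on the side facing the turntable's axis, 160 mm from the axis, 30 mm above the bench.
- nest (a point): centre of the floor of the jar's square nest (67 mm inside, walls 5 mm thick, 22 mm high, which keep the jar from turning), 75 mm from the axis. The grey disc is 280 mm in diameter, its top 30 mm above the bench; it also carries two fixed tins (52 mm diameter, tops 59 mm above the bench), 85 mm from the axis, a quarter turn either side of the post.
- jar: amber glass jar with a white label, 64 mm square, 70 mm to the shoulder, with a round neck 36 mm in diameter up to 101 mm; 0.5 kg, loose in its nest. Origin at the centre of its underside, z up.
- mouth (a point): centre of the jar's mouth, 101 mm above the jar's underside. The cap's thread: right-hand, three starts, springy gasket. 0.4 to 0.8 N m breaks it loose; it rises 1 mm as it turns and disengages after 0.8 to 1.05 rad, popping up about 3 mm; a hard stop comes after about 1.5 rad. A turn of 1.25 rad (70 degrees) anticlockwise from the closed start frees it wherever it starts.
- cap: yellow screw cap, 58 mm outside diameter, 28 mm tall, with a black line on top, 40 g. Origin at the centre of its open underside, z up to its top. Closed, its underside is 82 mm above the jar's underside (12 mm above the jar's shoulder) and its top 140 mm above the bench. It does not pull off until unscrewed (see mouth).
- sanding_block: bystander: cork and wood sanding block, 110 x 60 x 36 mm. Origin at the centre of its underside.
- filler_tin: bystander: closed tin with a green band, 70 mm diameter, 75 mm tall. Origin at the centre of its underside.
- scraper: bystander: flat hand scraper about 200 mm long, lying on the bench.
Not all that is in view belongs to the job. Several things have the shape of the cap; the one meant has the colours described above.

How it is judged (in metres and radians):
On the way, in this order (a step that is already met when the one before it is completed fails the run):
1. the turntable rests in its detent at the pointer, the jar seated in its nest with its cap still on (y of handle in the frame of stand between -0.0053 and 0.0053 m and z of cap in the frame of jar below 0.0835 m and distance between jar and nest below 0.008 m and x of handle in the frame of stand above 0.09 m), for 0.3 s.
2. the cap is off the thread, above the mouth, the jar still seated and the turntable still in its detent (z of cap in the frame of jar above 0.101 m and distance between jar and nest below 0.008 m and y of handle in the frame of stand between -0.0063 and 0.0063 m and x of handle in the frame of stand above 0.09 m), for 0.1 s.
At the end, for the whole second after the job is handed in: The gripper holds the cap still and level (within 0.2 rad), its underside 4 to 50 mm above the jar's mouth and within 20 mm of its centre sideways, touching the jar nowhere; the jar is seated in its nest and the turntable within 0.06 rad of its detent (z of cap in the frame of mouth between 0.004 and 0.05 m and horizontal distance between cap and mouth below 0.02 m and angle between cap's own z axis and vertical below 0.2 rad and contact force between the fingers and cap above 1 N and contact force between cap and jar below 0.05 N and linear speed of cap below 0.03 m/s and distance between jar and nest below 0.008 m and angle between jar's own z axis and vertical below 0.08 rad and y of handle in the frame of stand between -0.0063 and 0.0063 m and x of handle in the frame of stand above 0.09 m); the arm keeps its last pose, push and grip.
It fails at once if the jar is pulled up out of its nest or tipped (z of jar in the frame of nest above 0.012 m or angle between jar's own z axis and vertical above 0.25 rad).
It fails at once if a bystander is pushed more than 30 mm (distance of any of sanding_block, filler_tin, scraper from where it was at the start of the episode above 0.03 m).
It also fails if it takes over 54 s, if anything falls off the work surface, if the arm or the gripper's body presses on something with over 40 N, if the wrist force passes 120 N, or if a joint passes its speed limit or range.

## Robot

A 7-joint arm with a two-finger parallel gripper is mounted at the origin on the work surface. World frame = base frame: x ahead of the robot, y to its left, z up, the work surface at z = 0. Lengths are in mm, angles in rad, forces in N, time in s.
With the tool pointing down it reaches from about 400 to 875 mm from the base axis. Payload 4.4 kg.
Tool frame: the origin (TCP) lies at the very end of the fingers, on their centre line; the grasp point (between the pads) lies 19 mm behind it; z points along the fingers, y is the direction in which the jaws open and shut (so a half turn about z gives the same grasp; the last joint's range is limited). The gripper opens to 85 mm and grips with 20 to 120 N. Pads are 22 mm wide; open, the fingers measure 114 mm over their backs; the gripper's body (76 mm by 85 mm) begins 54 mm behind the grasp point. The pads swing forward as they close: fully open they stand 13 mm farther back than shut.
Start: joints at [-0.066, 0.628, 0.038, 1.517, -0.027, 0.996, -0.02], TCP at [650.014, 0.027, 231.313] pointing down, gripper open.
Joint ranges: [-3.06, 3.06], [-0.37, 2.12], [-1.25, 1.32], [0.18, 2.47], [-1.1, 4.24], [0.23, 1.98], [-2.94, 2.94]. Speed limits (rad/s): [2.57, 2.57, 3.14, 3.14, 3.14, 3.14, 3.14].

## Interface

Orientations are given as [roll, pitch, yaw] about the fixed x, y, z axes, in that order (R = Rz(yaw) Ry(pitch) Rx(roll)).
In Python, from cell import ctrl, eyes gives the robot as it stands.
- The arm moves only by the tool move_arm, never from a script. Its argument "increments" is a list of rows, each a list of 6 numbers: the shift along the tool's x, y, z in cm, then the turn, a rotation vector about the tool's x, y, z in degrees. In form: [[x, y, z, wx, wy, wz], ...]. A call has 1 to 20 rows; each row is the pose to reach, as a shift and turn from the pose commanded when the call began, along the tool's axes at that moment; what a row does not reach only later rows make up. A row lasts 1/10 s, in which the tool goes at most 50 mm and 8.59 degrees, less where a joint would pass 70% of its speed; a pose out of reach is approached as far as the arm can. A call with a gripper value outside its range is refused whole. "grip" is the opening, from -1 (shut) to 1 (fully open), set as the call begins (left out, the last holds). The fingers move at their own pace and stop on an object; the grip force is fixed at half the most. Time passes only in rows, so rows that repeat a pose let the fingers close. It gives the time, the measured TCP pose, the force and the opening at its end, in the units of the state.
- ctrl.read_state(): the state, without advancing time (a new reading comes with each control period).
- eyes.get_image(name): name is "scene" or "side" or "wrist"; returns the picture (400x640x3 uint8, red, green, blue); there is no depth.
- eyes.calibration(name): a dict with "fx", "fy", "cx", "cy" (pixels), "dist" ([k1, k2, p1, p2, k3] as OpenCV has them; the pictures are not rectified), "pose" (4x4, takes a point from camera to world coordinates); the wrist camera has in their place "tool_from_camera" (4x4, takes a point from camera to tool coordinates, whose origin is the TCP and whose axes are the flange's). Camera axes: x right, y up, looking along -z (the intrinsics and any distortion apply to the point x, -y, -z); pixel columns grow to the right and rows downward; lengths in mm; the calibration is good to about 2 mm. A picture is of the moment at which its call begins: read the wrist's pose just before it. calibration takes no time and is no camera call.
- ctrl.finish_job(): hands the job in, once; it reports no verdict.
The state is a dict: "clock": time; "qpos": joint angles; "qd": joint speeds; "tau": joint torques, N m; "eef_pos": TCP position; "tool_rot": TCP orientation; "force": force on the tool from outside, world axes, zero at the start; "torque": the same for the moment, N m; "width": finger opening in mm.
Only numpy, scipy, OpenCV 4.12 (cv2) and the standard library are available. Lean on these libraries where they do the work, as an engineer would, in place of code of your own. Each camera call takes 0.05 s, during which the arm holds its last target. There are 200 camera calls.

## Working session

There is one attempt and no reset: what is moved stays moved. The work goes in short steps, Python scripts to look and compute and a tool call to move; the robot and the scene stay as the last step left them, time stands still between calls to the robot, and variables do not carry over. Pictures are saved under pics/ and viewed, about 8 in all and at most 12, crops included, and the job is handed in when it is done.

Besides the shell and the picture viewer there is one more tool, called after "Call:" in YAML: its name, and indented under it one key for each argument. move_arm: Moves the arm, as the interface text tells. Its arguments: {"type":"object","properties":{"increments":{"type":"array","items":{"type":"array","items":{"type":"number"}}},"grip":{"type":"number"}},"required":["increments"]}

```bash
mkdir -p pics; ls
python3 - <<'E'
from cell import ctrl, eyes
import cv2,numpy as np
s=ctrl.read_state();print(s)
for n in("scene","side"):
    cv2.imwrite(f"pics/{n}0.png",eyes.get_image(n)[:,:,::-1]);c=eyes.calibration(n);print(n,c)
print(eyes.calibration("wrist"))
a=cv2.imread("pics/scene0.png");b=cv2.imread("pics/side0.png")
E
```

```text
pics
{'clock': 0.0, 'qpos': array([-0.06580839,  0.62935829,  0.03843276,  1.51837134, -0.02702068,
        0.99626518, -0.01996384]), 'qd': array([ 0.00200136, -0.00166691,  0.0008074 , -0.00038959, -0.00065502,
       -0.00060008, -0.00073706]), 'tau': array([-1.11932164e-03, -5.63405585e+01,  1.22606792e+00, -1.93450052e+01,
        1.09587883e-02,  1.05136272e-02, -8.84369996e-06]), 'eef_pos': array([6.49382823e+02, 4.58866860e-02, 2.30379947e+02]), 'tool_rot': array([-3.13970799e+00,  2.60034201e-06,  1.57083699e+00]), 'force': array([ 0.0979186 , -0.95767207, -0.01904586]), 'torque': array([-0.02987303, -0.02006304,  0.01215839]), 'width': 85.24204854596952}
scene {'fx': 451.9015754035544, 'fy': 451.9015754035544, 'cx': 311.2844002114599, 'cy': 188.1726549906518, 'dist': array([0.01393873, 0.        , 0.        , 0.        , 0.        ]), 'pose': array([[ 6.41309045e-01, -4.92910405e-01,  5.88015342e-01,
         1.24219403e+03],
       [ 7.67191927e-01,  4.00148405e-01, -5.01296121e-01,
        -6.16767839e+02],
       [ 1.18006724e-02,  7.72606360e-01,  6.34775675e-01,
      
[... 490 characters left out ...]
71e-04,  6.13187787e-01,  7.89937020e-01,
         1.15208265e+03],
       [ 0.00000000e+00,  0.00000000e+00,  0.00000000e+00,
         1.00000000e+00]])}
{'fx': 320.1696917963455, 'fy': 320.1696917963455, 'cx': 313.01829981189746, 'cy': 194.4320209250217, 'dist': array([-0.00806216,  0.        ,  0.        ,  0.        ,  0.        ]), 'tool_from_camera': array([[ 6.57942849e-04,  9.53518968e-01,  3.01332283e-01,
         7.65767254e+01],
       [ 9.99999781e-01, -6.04767852e-04, -2.69752336e-04,
        -5.62160815e-02],
       [-7.49778913e-05,  3.01332394e-01, -9.53519157e-01,
        -1.43306243e+02],
       [ 0.00000000e+00,  0.00000000e+00,  0.00000000e+00,
         1.00000000e+00]])}
```

View pics/scene0.png

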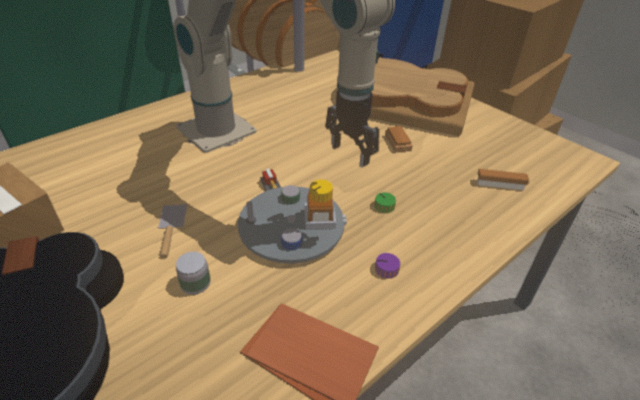

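View pics/side0.png

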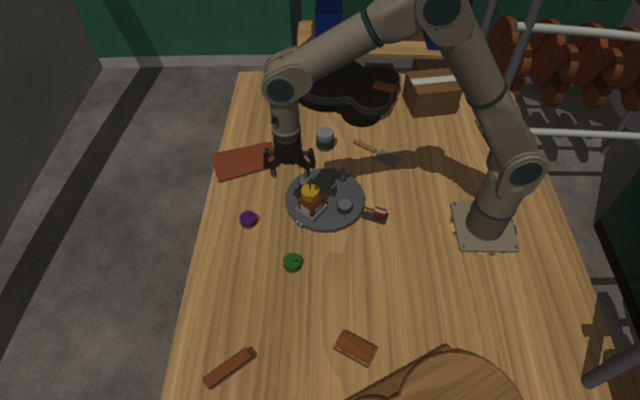

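The scene view shows the disc around (291,222), the red block at (269,178), the post at (250,212) and the cap at (320,187). In the side view the disc is at (325,199), the red block at (377,213) and the cap at (311,192). Next I cast rays from masks.

```bash
cat > h.py <<'E'
import cv2,numpy as np
from scipy.spatial.transform import Rotation as R
from cell import ctrl, eyes
def cam(n,s=None):
    c=eyes.calibration(n)
    if n=="wrist":
        T=np.eye(4);T[:3,:3]=R.from_euler('xyz',s['tool_rot']).as_matrix();T[:3,3]=s['eef_pos'];P=T@c['tool_from_camera']
    else:P=c['pose']
    K=np.array([[c['fx'],0,c['cx']],[0,c['fy'],c['cy']],[0,0,1]]);return K,c['dist'],P
def cast(C,px,z):
    K,d,P=C
    u=cv2.undistortPoints(np.array(px,float).reshape(-1,1,2),K,d)[:,0]
    r=np.c_[u[:,0],-u[:,1],-np.ones(len(u))]@P[:3,:3].T
    return P[:3,3]+r*((z-P[2,3])/r[:,2:3])
def proj(C,X):
    K,d,P=C
    q=(np.atleast_2d(X)-P[:3,3])@P[:3,:3]
    return cv2.projectPoints(q*[1,-1,-1],np.zeros(3),np.zeros(3),K,d)[0][:,0]
def blobs(im,lo,hi,amin=15):
    m=cv2.inRange(cv2.cvtColor(im,cv2.COLOR_BGR2HSV),np.array(lo),np.array(hi))
    n,l,st,ce=cv2.connectedComponentsWithStats(m)
    return [(st[i,4],ce[i].round(1),st[i,:4]) for i in range(1,n) if st[i,4]>=amin],l
E
python3 - <<'E'
from h import *
for n,cap,red,disc,post in(("scene",(320,187),(269,178),(291,222),(250,205)),("side",(311,192),(377,213),(325,199),(341,170))):
    im=cv2.imread(f"pics/{n}0.png");C=cam(n)
    for nm,lo,hi,z in(("yel",(18,150,120),(30,255,255),130),("red",(0,170,100),(6,255,255),38)):
        b,_=blobs(im,lo,hi)
        for x in b: print(n,nm,x[0],x[1],x[2],cast(C,x[1],z).round())
    print("disc",cast(C,disc,30).round(),"post",cast(C,post,85).round())
    x,y=(225,160) if n=="scene" else (270,145)
    cr=cv2.resize(im[y:y+110,x:x+135],None,fx=4,fy=4,interpolation=cv2.INTER_CUBIC); 
    cv2.imwrite(f"pics/{n}c.png",cr)
cv2.imwrite("pics/both.png",cv2.resize(np.hstack([cv2.imread("pics/scenec.png"),cv2.imread("pics/sidec.png")]),None,fx=.74,fy=.74))
E
```

```text
scene yel 428 [321.2 190.3] [310 179  23  24] [[601. -37. 130.]]
disc [[ 559. -102.   30.]] post [[ 491. -179.   85.]]
side yel 147 [308.8 190.5] [302 184  17  13] [[599. -39. 130.]]
disc [[547. -86.  30.]] post [[ 493. -173.   85.]]
```

View pics/both.png

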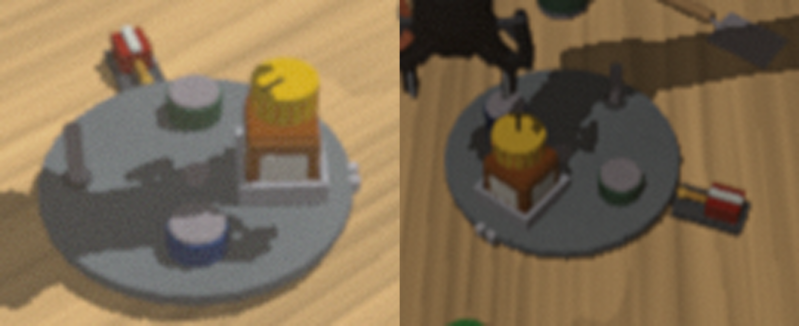

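Run:
```python
from h import *
for n,ps in(("scene",{"post":((249.3,204),90),"red":((268.5,173.5),38),"capc":((321,182.5),140),"E1":((238.,225),30),"E2":((344.,222),30),"L":((294,196),0)}),("side",{"post":((343,168.5),90),"red":((380.5,211),38),"capc":((310.2,188),140),"E1":((285.2,199),30),"E2":((364.8,199),30)})):
    C=cam(n)
    r={k:cast(C,p,z)[0].round() for k,(p,z) in ps.items()};print(n,r)
    ax=r["post"]+(r["capc"]-r["post"])*105/180;d=ax-r["red"];print("axis",ax[:2],"jar-post",np.hypot(*(r["capc"]-r["post"])[:2]),"red-axis",np.hypot(*d[:2]),
     "stand x dir",np.degrees(np.arctan2(d[1],d[0])),"post dir",np.degrees(np.arctan2(*(r["post"]-ax)[[1,0]])))
```

```text
scene {'post': array([ 491., -181.,   90.]), 'red': array([363., -32.,  38.]), 'capc': array([586., -26., 140.]), 'E1': array([ 482., -215.,   30.]), 'E2': array([647.,   5.,  30.]), 'L': array([454., -10.,  -0.])}
axis [546.41666667 -90.58333333] jar-post 181.79658962697843 red-axis 192.54526884749868 stand x dir -17.713496164005004 post dir -121.50426671920417
side {'post': array([ 486., -176.,   90.]), 'red': array([358., -31.,  38.]), 'capc': array([594., -41., 140.]), 'E1': array([686., -83.,  30.]), 'E2': array([408., -88.,  30.])}
axis [549.   -97.25] jar-post 172.8843544106869 red-axis 202.1634549071617 stand x dir -19.129544893079224 post dir -128.6598082540901
```

Axis ≈ (548,-92), stand +x ≈ -18°, post ≈ -124°, so about 1.85 rad to turn (within the stated 0.8–1.9). Next I go above the post with the jaws tangential and look.

Call:
move_arm:
  increments:
    - [-4, -3.5, 1, 0, 0, 8]
    - [-8, -7, 2, 0, 0, 16]
    - [-12, -11, 3, 0, 0, 24]
    - [-15, -14, 4, 0, 0, 30]
    - [-17.7, -16, 5, 0, 0, 34]
    - [-17.7, -16, 5, 0, 0, 34]
    - [-17.7, -16, 5, 0, 0, 34]
    - [-17.7, -16, 5, 0, 0, 34]
    - [-17.7, -16, 5, 0, 0, 34]
  grip: 1

```text
clock: 1.0
eef_pos: [491.2, -175.7, 181.4]
tool_rot: [3.141, -0.001, 0.98]
force: [-0.4, -0.3, 0.6]
width: 85.3
```

Run:
```python
from h import *
s=ctrl.read_state();im=eyes.get_image("wrist")[:,:,::-1];cv2.imwrite("pics/w1.png",im)
print(s['clock'],s['eef_pos'],s['tool_rot'],s['qpos'],s['force'])
np.save("s1.npy",np.r_[s['eef_pos'],s['tool_rot']])
C=cam("wrist",s);print(proj(C,[[489,-177,92],[489,-177,30],[548,-92,30],s['eef_pos']]))
for n in("scene","side"): cv2.imwrite(f"pics/{n}1.png",eyes.get_image(n)[:,:,::-1])
```

```text
1.0 [ 491.15122318 -175.70037109  181.38560392] [ 3.14118957e+00 -8.99133022e-04  9.80050936e-01] [ 0.16364017  0.51973313  0.18512638  1.93179918 -0.14325082  0.70190091
 -0.15632943] [-0.4386695  -0.34064016  0.58467972]
[[311.20120741 201.22205798]
 [311.51560715 180.34159035]
 [313.36305749  63.50087601]
 [312.4619358  254.32658072]]
```

View pics/w1.png

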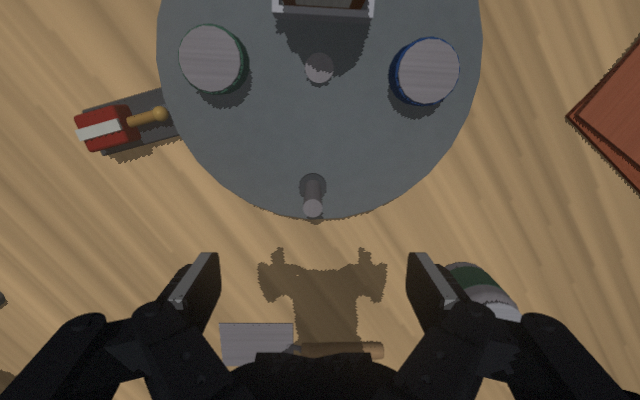

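Wrist view: post top at (313,208), hub at (319,67), tin tops at (211,60) and (427,72), red block's top stripe at about (101,130).

Run:
```python
from h import *
v=np.load("s1.npy");s=dict(eef_pos=v[:3],tool_rot=v[3:]);C=cam("wrist",s)
p=cast(C,[(313,208)],92)[0];t1=cast(C,[(210.5,60)],59)[0];t2=cast(C,[(428,71)],59)[0];r=cast(C,[(102,129)],38)[0];pin=cast(C,[(159,115)],30)[0]
ax=(t1+t2)/2
for n,x in dict(post=p,t1=t1,t2=t2,ax=ax,red=r,pin=pin,hub=cast(C,[(319,67)],32)[0]).items(): print(n,x.round(1),np.hypot(*(x-ax)[:2]).round(1),np.degrees(np.arctan2(*(x-ax)[[1,0]])).round(1))
```

```text
post [ 487.1 -182.4   92. ] 105.3 -126.7
t1 [482.2 -47.8  59. ] 84.3 143.5
t2 [ 617.7 -148.    59. ] 84.3 -36.5
ax [550.  -97.9  59. ] 0.0 0.0
red [362.4 -33.   38. ] 198.5 160.9
pin [409.2 -50.5  30. ] 148.6 161.4
hub [550.4 -97.1  32. ] 0.9 64.5
```

All consistent: axis (550,-97.7), post at -126.6°, detent direction -19°, so a 107.6° turn (1.88 rad). Lower onto the post and grip it.

Call:
move_arm:
  increments:
    - [-0.6, 0.05, 2, 0, 0, 0]
    - [-0.6, 0.05, 5, 0, 0, 0]
    - [-0.6, 0.05, 8, 0, 0, 0]
    - [-0.6, 0.05, 10.5, 0, 0, 0]
    - [-0.6, 0.05, 12, 0, 0, 0]
    - [-0.6, 0.05, 12.3, 0, 0, 0]
    - [-0.6, 0.05, 12.3, 0, 0, 0]
  grip: 1

```text
clock: 1.85
eef_pos: [487.2, -182.0, 58.1]
tool_rot: [-3.141, 0.0, 0.978]
force: [0.8, 0.2, -0.7]
width: 85.7
```

Call:
move_arm:
  increments:
    - [0, 0, 0, 0, 0, 0]
    - [0, 0, 0, 0, 0, 0]
    - [0, 0, 0, 0, 0, 0]
    - [0, 0, 0, 0, 0, 0]
    - [0, 0, 0, 0, 0, 0]
    - [0, 0, 0, 0, 0, 0]
    - [0, 0, 0, 0, 0, 0]
    - [0, 0, 0, 0, 0, 0]
  grip: -1

```text
clock: 2.65
eef_pos: [487.1, -182.3, 58.8]
tool_rot: [3.141, -0.0, 0.978]
force: [-0.8, 0.1, 6.0]
width: 13.6
```

```bash
python3 -c "
import numpy as np
for d in list(range(4,53,4))+[1,2,3,5,6,7]:
    f=np.radians(d);x,y=10.49,.48;print([round(x-(x*np.cos(f)+y*np.sin(f)),2),round(y-(-x*np.sin(f)+y*np.cos(f)),2),0,0,0,-d],end=', ')"
```

```text
[np.float64(-0.01), np.float64(0.73), 0, 0, 0, -4], [np.float64(0.04), np.float64(1.46), 0, 0, 0, -8], [np.float64(0.13), np.float64(2.19), 0, 0, 0, -12], [np.float64(0.27), np.float64(2.91), 0, 0, 0, -16], [np.float64(0.47), np.float64(3.62), 0, 0, 0, -20], [np.float64(0.71), np.float64(4.31), 0, 0, 0, -24], [np.float64(1.0), np.float64(4.98), 0, 0, 0, -28], [np.float64(1.34), np.float64(5.63), 0, 0, 0, -32], [np.float64(1.72), np.float64(6.26), 0, 0, 0, -36], [np.float64(2.15), np.float64(6.86), 0, 0, 0, -40], [np.float64(2.61), np.float64(7.42), 0, 0, 0, -44], [np.float64(3.11), np.float64(7.95), 0, 0, 0, -48], [np.float64(3.65), np.float64(8.45), 0, 0, 0, -52], [np.float64(-0.01), np.float64(0.18), 0, 0, 0, -1], [np.float64(-0.01), np.float64(0.37), 0, 0, 0, -2], [np.float64(-0.01), np.float64(0.55), 0, 0, 0, -3], [np.float64(-0.0), np.float64(0.92), 0, 0, 0, -5], [np.float64(0.01), np.float64(1.1), 0, 0, 0, -6], [np.float64(0.02), np.float64(1.28), 0, 0, 0, -7],
```

Call:
move_arm:
  increments:
    - [0, 0.36, 0, 0, 0, -2]
    - [0, 0.73, 0, 0, 0, -4]
    - [0.04, 1.46, 0, 0, 0, -8]
    - [0.13, 2.19, 0, 0, 0, -12]
    - [0.27, 2.91, 0, 0, 0, -16]
    - [0.47, 3.62, 0, 0, 0, -20]
    - [0.71, 4.31, 0, 0, 0, -24]
    - [1.0, 4.98, 0, 0, 0, -28]
    - [1.34, 5.63, 0, 0, 0, -32]
    - [1.72, 6.26, 0, 0, 0, -36]
    - [2.15, 6.86, 0, 0, 0, -40]
    - [2.61, 7.42, 0, 0, 0, -44]
    - [3.11, 7.95, 0, 0, 0, -48]
    - [3.65, 8.45, 0, 0, 0, -52]
    - [3.65, 8.45, 0, 0, 0, -52]

```text
clock: 4.15
eef_pos: [579.2, -198.8, 58.8]
tool_rot: [3.139, 0.001, 1.887]
force: [0.3, 1.1, 5.2]
width: 13.4
```

Call:
move_arm:
  increments:
    - [0, 0.36, 0, 0, 0, -2]
    - [0, 0.73, 0, 0, 0, -4]
    - [0.04, 1.46, 0, 0, 0, -8]
    - [0.13, 2.19, 0, 0, 0, -12]
    - [0.27, 2.91, 0, 0, 0, -16]
    - [0.47, 3.62, 0, 0, 0, -20]
    - [0.71, 4.31, 0, 0, 0, -24]
    - [1.0, 4.98, 0, 0, 0, -28]
    - [1.34, 5.63, 0, 0, 0, -32]
    - [1.72, 6.26, 0, 0, 0, -36]
    - [2.15, 6.86, 0, 0, 0, -40]
    - [2.61, 7.42, 0, 0, 0, -44]
    - [2.61, 7.42, 0, 0, 0, -44]
    - [2.61, 7.42, 0, 0, 0, -44]

```text
clock: 5.55
eef_pos: [640.7, -151.4, 58.8]
tool_rot: [3.141, 0.001, 2.651]
force: [0.9, 1.0, 5.9]
width: 13.5
```

Run:
```python
from h import *
s=ctrl.read_state();p=s['eef_pos']-[550,-97.7,0]
print(s['clock'],s['eef_pos'],s['force'],np.degrees(np.arctan2(p[1],p[0])),np.hypot(*p[:2]),s['qpos'],s['tool_rot'])
im=eyes.get_image("wrist")[:,:,::-1];cv2.imwrite("pics/w2.png",im)
```

```text
5.55 [ 640.65813658 -151.43289055   58.84484404] [0.85640288 1.03963238 5.94017085] -30.65513486332569 105.38558371391656 [ 0.36594876  0.86241589 -0.30563045  1.61519054  0.3543713   0.71749841
  0.97177268] [3.14074151e+00 1.38676083e-03 2.65057927e+00]
```

View pics/w2.png

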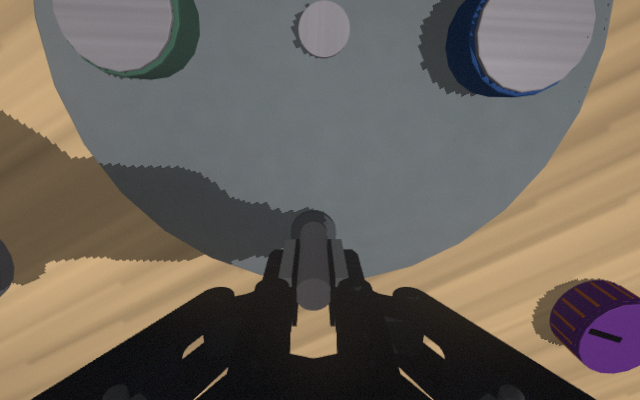

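The view shows the post held between the pads, hub at (323,28), everything clear. Now slowly over the bump.

Call:
move_arm:
  increments:
    - [0, 0.36, 0, 0, 0, -2]
    - [0, 0.73, 0, 0, 0, -4]
    - [0, 1.1, 0, 0, 0, -6]
    - [0.02, 1.28, 0, 0, 0, -7]
    - [0.04, 1.46, 0, 0, 0, -8]
    - [0.06, 1.64, 0, 0, 0, -9]
    - [0.08, 1.83, 0, 0, 0, -10]
    - [0.1, 2.0, 0, 0, 0, -11]
    - [0.12, 2.15, 0, 0, 0, -11.8]
    - [0.12, 2.15, 0, 0, 0, -11.8]
    - [0.12, 2.15, 0, 0, 0, -11.8]
    - [0.12, 2.15, 0, 0, 0, -11.8]

```text
clock: 6.8
eef_pos: [645.3, -141.4, 58.8]
tool_rot: [-3.13, -0.003, 2.85]
force: [-6.6, -11.7, 10.6]
width: 13.6
```

Run:
```python
from h import *
s=ctrl.read_state();p=s['eef_pos']-[550,-97.7,0]
print(s['clock'],s['eef_pos'],s['force'],np.degrees(np.arctan2(p[1],p[0])),np.hypot(*p[:2]))
```

```text
6.8 [ 645.2958202  -141.41380008   58.79347374] [ -6.63849428 -11.72371447  10.61012129] -24.641722146850054 104.84364389907421
```

The arm is compliant: it lags about 10 mm at 13 N, just at the bump. I add lead in small steps.

Call:
move_arm:
  increments:
    - [0, 0.15, 0, 0, 0, 0]
    - [0, 0.3, 0, 0, 0, 0]
    - [0, 0.45, 0, 0, 0, 0]
    - [0, 0.45, 0, 0, 0, 0]

```text
clock: 7.2
eef_pos: [647.4, -136.4, 58.8]
tool_rot: [-3.131, -0.002, 2.852]
force: [-3.0, -8.3, 8.3]
width: 13.3
```

Call:
move_arm:
  increments:
    - [0, 0, 0, 0, 0, 0]
    - [0, 0, 0, 0, 0, 0]
    - [0, 0, 0, 0, 0, 0]

```text
clock: 7.5
eef_pos: [648.4, -134.0, 58.8]
tool_rot: [-3.133, -0.001, 2.855]
force: [-2.9, -8.2, 9.1]
width: 13.3
```

Call:
move_arm:
  increments:
    - [0, 0, 0, 0, 0, 0]
    - [0, 0, 0, 0, 0, 0]
    - [0, 0, 0, 0, 0, 0]
    - [0, 0, 0, 0, 0, 0]
    - [0, 0, 0, 0, 0, 0]

```text
clock: 8.0
eef_pos: [648.4, -134.0, 58.8]
tool_rot: [-3.133, -0.001, 2.855]
force: [-1.8, -8.9, 8.5]
width: 13.0
```

It holds still at about -20° (detent -19 ± 1°), with the arm pressing some 9 N, so it is probably home. I unload, open and rise.

Call:
move_arm:
  increments:
    - [0, -0.3, 0, 0, 0, 0]
    - [0, -0.6, 0, 0, 0, 0]
    - [0, -0.6, 0, 0, 0, 0]

```text
clock: 8.3
eef_pos: [648.4, -134.0, 58.8]
tool_rot: [-3.141, 0.001, 2.858]
force: [-0.0, -1.1, 6.5]
width: 13.2
```

Call:
move_arm:
  increments:
    - [0, -0.6, 0, 0, 0, 0]
    - [0, -0.6, 0, 0, 0, 0]
    - [0, -0.6, 0, 0, 0, 0]
    - [0, -0.6, 0, 0, 0, 0]
    - [0, -0.6, 0, 0, 0, 0]
  grip: 1

```text
clock: 8.8
eef_pos: [646.8, -139.0, 58.1]
tool_rot: [3.141, -0.001, 2.859]
force: [0.1, 0.9, 0.2]
width: 83.8
```

Unloading left the post at (648.4,-134.0), so it is held by the detent. By geometry the jar is at about (479.5,-72). I rise, go over it and look.

Call:
move_arm:
  increments:
    - [0, 0, -4, 0, 0, 0]
    - [0, 0, -9, 0, 0, 0]
    - [2, 0.2, -13, 0, 0, 8]
    - [6, 0.6, -14, 0, 0, 16]
    - [10, 1, -14, 0, 0, 24]
    - [14, 1.4, -14, 0, 0, 32]
    - [16.5, 1.6, -14, 0, 0, 40]
    - [17.9, 1.8, -14, 0, 0, 48]
    - [17.9, 1.8, -14, 0, 0, 56]
    - [17.9, 1.8, -14, 0, 0, 64]
    - [17.9, 1.8, -14, 0, 0, 70]
    - [17.9, 1.8, -14, 0, 0, 75]
    - [17.9, 1.8, -14, 0, 0, 75]
    - [17.9, 1.8, -14, 0, 0, 75]

```text
clock: 10.2
eef_pos: [480.1, -71.6, 198.4]
tool_rot: [3.142, -0.0, 1.552]
force: [-0.4, 1.8, -0.4]
width: 85.4
```

Run:
```python
from h import *
s=ctrl.read_state();im=np.ascontiguousarray(eyes.get_image("wrist")[:,:,::-1]);cv2.imwrite("pics/w3.png",im)
print(s['clock'],s['eef_pos'],s['tool_rot'],s['qpos'])
np.save("s3.npy",np.r_[s['eef_pos'],s['tool_rot']])
C=cam("wrist",s);print(proj(C,[[479.5,-72,140]]))
b,l=blobs(im,(18,150,60),(32,255,255),200)
for x in b:print(x,cast(C,x[1],140))
for n in("scene","side"): cv2.imwrite(f"pics/{n}3.png",eyes.get_image(n)[:,:,::-1])
```

```text
10.2 [480.09649744 -71.6285811  198.35534219] [ 3.14157127e+00 -5.60780587e-05  1.55229495e+00] [ 0.15165391  0.44340541 -0.08558599  2.00087303  0.05690147  0.69951324
  0.01225104]
[[312.11120119 213.17892578]]
(np.int32(5551), array([310. , 207.3]), array([268, 161,  86,  90], dtype=int32)) [[478.16627409 -67.77246622 140.        ]]
```

View pics/w3.png

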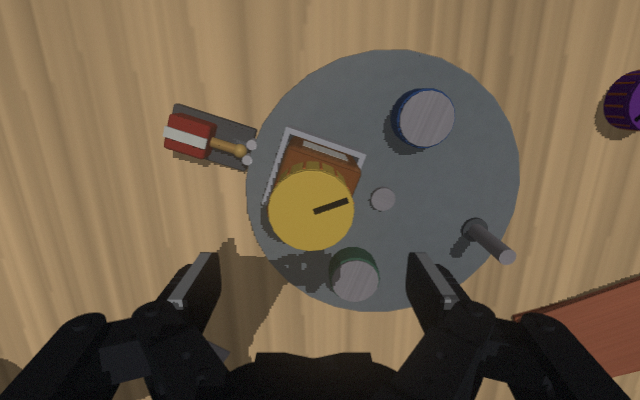

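Wrist view: the plunger tip (243,148) sits between the white detent bumps, and the cap's top circle is centred at about (311.5,209.5). That puts the cap at about (479.2,-69.8). Descend and grip it.

Call:
move_arm:
  increments:
    - [0.15, -0.05, 2, 0, 0, 0]
    - [0.15, -0.05, 4, 0, 0, 0]
    - [0.15, -0.05, 6, 0, 0, 0]
    - [0.15, -0.05, 8, 0, 0, 0]
    - [0.15, -0.05, 9.2, 0, 0, 0]
    - [0.15, -0.05, 9.2, 0, 0, 0]
    - [0.15, -0.05, 9.2, 0, 0, 0]
  grip: 1

```text
clock: 11.05
eef_pos: [479.9, -70.4, 106.6]
tool_rot: [3.141, -0.0, 1.55]
force: [0.2, 0.4, -0.0]
width: 85.4
```

Call:
move_arm:
  increments:
    - [0, 0, 0, 0, 0, 0]
    - [0, 0, 0, 0, 0, 0]
    - [0, 0, 0, 0, 0, 0]
    - [0, 0, 0, 0, 0, 0]
    - [0, 0, 0, 0, 0, 0]
    - [0, 0, 0, 0, 0, 0]
  grip: -1

```text
clock: 11.65
eef_pos: [479.2, -70.5, 107.3]
tool_rot: [-3.142, 0.0, 1.55]
force: [-3.4, 1.0, 5.7]
width: 56.3
```

Gripped at 56 mm. Begin the turn.

Call:
move_arm:
  increments:
    - [0, 0, 0, 0, 0, -3]
    - [0, 0, 0, 0, 0, -6]
    - [0, 0, 0, 0, 0, -9]
    - [0, 0, 0, 0, 0, -12]
    - [0, 0, 0, 0, 0, -15]
    - [0, 0, 0, 0, 0, -18]
    - [0, 0, 0, 0, 0, -21]
    - [0, 0, 0, 0, 0, -24]
    - [0, 0, 0, 0, 0, -24]

```text
clock: 12.55
eef_pos: [479.7, -70.8, 107.8]
tool_rot: [3.141, 0.001, 1.97]
force: [-3.3, 0.1, 12.2]
width: 56.4
```

Run:
```python
from h import *
s=ctrl.read_state();print(s['eef_pos'],s['tool_rot'],s['force'],s['torque'],s['width'])
im=eyes.get_image("wrist")[:,:,::-1];cv2.imwrite("pics/w4.png",im)
```

```text
[479.716807   -70.80418994 107.84667306] [3.14084221e+00 1.16369928e-03 1.96959081e+00] [-3.27603682  0.06018016 12.20077737] [0.00334038 0.53259301 0.13110258] 56.42358217317277
```

View pics/w4.png

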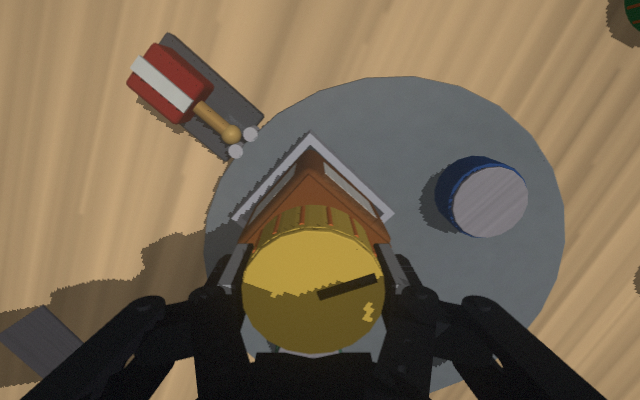

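The line keeps its angle relative to the jaws (345,288) while the jar and plunger have rotated in view, so the cap turns with the gripper and the thread is loose. Continue to a 75° total.

Call:
move_arm:
  increments:
    - [0, 0, 0, 0, 0, -4]
    - [0, 0, -0.02, 0, 0, -8]
    - [0, 0, -0.04, 0, 0, -12]
    - [0, 0, -0.06, 0, 0, -16]
    - [0, 0, -0.08, 0, 0, -20]
    - [0, 0, -0.1, 0, 0, -24]
    - [0, 0, -0.1, 0, 0, -28]
    - [0, 0, -0.1, 0, 0, -32]
    - [0, 0, -0.1, 0, 0, -36]
    - [0, 0, -0.1, 0, 0, -40]
    - [0, 0, -0.1, 0, 0, -44]
    - [0, 0, -0.1, 0, 0, -48]
    - [0, 0, -0.1, 0, 0, -51]
    - [0, 0, -0.1, 0, 0, -51]

```text
clock: 14.0
eef_pos: [479.2, -72.8, 108.8]
tool_rot: [-3.139, 0.001, 2.854]
force: [-3.4, -4.1, 13.1]
width: 56.5
```

Run:
```python
from h import *
s=ctrl.read_state();print(s['eef_pos'],s['tool_rot'],s['force'],s['torque'],s['width'],s['qpos'])
```

```text
[479.23256695 -72.7572553  108.83838061] [-3.13856180e+00  6.46243203e-04  2.85382008e+00] [-3.37904241 -4.0908464  13.14336085] [-0.65914045  0.76387892 -0.91338306] 56.51242179039507 [ 0.38249874  0.6231452  -0.4280653   2.07501983  0.49505851  0.5424563
  0.87752855]
```

Turned 1.30 rad, with -0.9 N m resisting (near the stop). I ease back a little and lift gently.

Call:
move_arm:
  increments:
    - [0, 0, 0, 0, 0, 2]
    - [0, 0, 0, 0, 0, 3]
    - [0, 0, -0.1, 0, 0, 3]
    - [0, 0, -0.2, 0, 0, 3]
    - [0, 0, -0.3, 0, 0, 3]
    - [0, 0, -0.3, 0, 0, 3]

```text
clock: 14.6
eef_pos: [479.4, -71.2, 110.3]
tool_rot: [-3.141, -0.0, 2.806]
force: [-1.4, -4.3, 0.2]
width: 56.9
```

Run:
```python
from h import *
s=ctrl.read_state();print(s['eef_pos'],s['tool_rot'],s['force'],s['torque'],s['width'])
im=eyes.get_image("wrist")[:,:,::-1];cv2.imwrite("pics/w5.png",im)
```

```text
[479.44814294 -71.2165076  110.33481582] [-3.14060403e+00 -1.07325191e-04  2.80556870e+00] [-1.44250614 -4.27398475  0.19854619] [-0.95976638  0.15594045 -0.17978079] 56.915636346017365
```

View pics/w5.png

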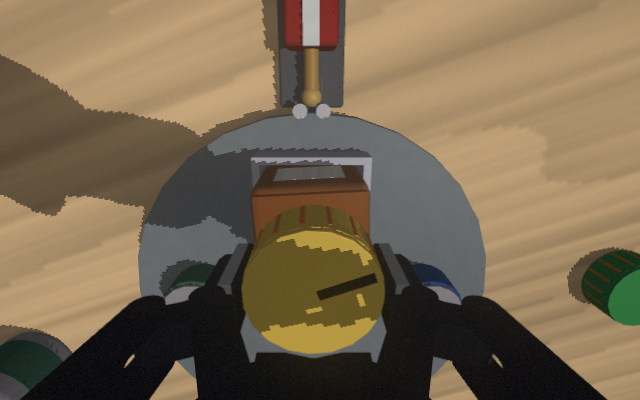

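Still gripped with no slip; the turntable is in its detent and the jar is seated. Lift gently first.

Call:
move_arm:
  increments:
    - [0, 0, -0.15, 0, 0, 0]
    - [0, 0, -0.3, 0, 0, 0]
    - [0, 0, -0.45, 0, 0, 0]
    - [0, 0, -0.6, 0, 0, 0]
    - [0, 0, -0.6, 0, 0, 0]

```text
clock: 15.15
eef_pos: [479.3, -69.9, 116.5]
tool_rot: [3.141, -0.001, 2.807]
force: [-1.9, -0.6, 0.2]
width: 56.7
```

Free, with no pull. Up by another 33 mm.

Call:
move_arm:
  increments:
    - [0, 0, -0.4, 0, 0, 0]
    - [0, 0, -0.8, 0, 0, 0]
    - [0, 0, -1.2, 0, 0, 0]
    - [0, 0, -1.6, 0, 0, 0]
    - [0, 0, -2.0, 0, 0, 0]
    - [0, 0, -2.4, 0, 0, 0]
    - [0, 0, -2.8, 0, 0, 0]
    - [0, 0, -3.1, 0, 0, 0]
    - [0, 0, -3.3, 0, 0, 0]
    - [0, 0, -3.3, 0, 0, 0]
    - [0, 0, -3.3, 0, 0, 0]
    - [0, 0, -3.3, 0, 0, 0]

```text
clock: 16.35
eef_pos: [479.5, -70.4, 149.2]
tool_rot: [-3.142, -0.0, 2.806]
force: [0.2, 0.0, 0.3]
width: 57.0
```

Run:
```python
from h import *
s=ctrl.read_state();print(s['clock'],s['eef_pos'],s['tool_rot'],s['force'],s['torque'],s['width'])
w=eyes.get_image("wrist")[:,:,::-1];a=eyes.get_image("scene")[:,:,::-1];b=eyes.get_image("side")[:,:,::-1]
f=lambda im,x,y:cv2.resize(im[y:y+110,x:x+135],(400,326),interpolation=cv2.INTER_CUBIC)
cv2.imwrite("pics/end.png",np.vstack([np.hstack([f(a,215,130),f(b,270,145)]),cv2.resize(np.ascontiguousarray(w),(400,250)).repeat(1,0) if 0 else np.hstack([cv2.resize(np.ascontiguousarray(w),(400,250)),np.zeros((250,400,3),np.uint8)])]))
```

```text
16.35 [479.51736373 -70.37544488 149.15562907] [-3.14157042e+00 -3.35671643e-04  2.80646537e+00] [0.21243804 0.0110458  0.2576895 ] [-0.02351547 -0.04098203  0.03102434] 57.02806430762705
```

View pics/end.png

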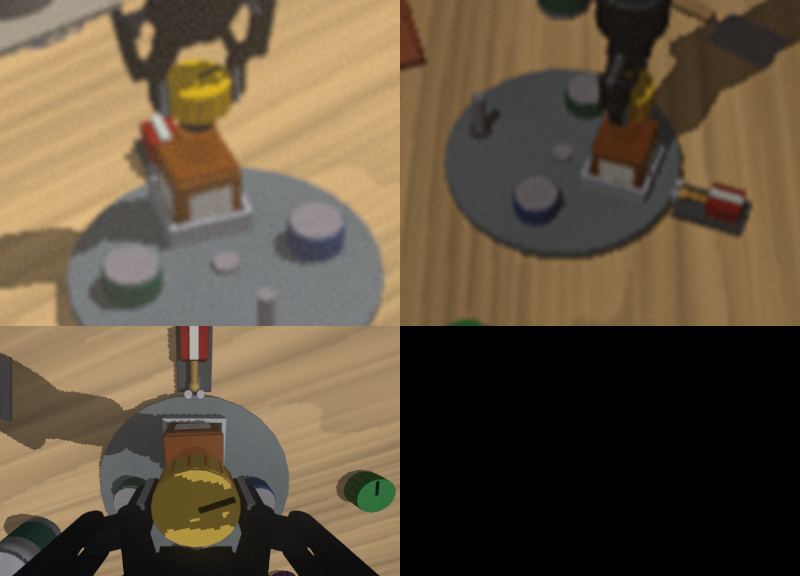

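The jar is seated, the detent is engaged and the cap hangs level over the jar. It rose about 42 mm from closed, so its underside is about 23 mm above the mouth. The force reads about 0.

```bash
python3 -c "
from cell import ctrl
print(ctrl.finish_job())"
```

```text
the job is handed in; nothing more can be done
None
```

The job is done and handed in at 16.35 s; the hand-in reports no verdict.

- **Turntable:** I gripped the post and swung it about 106° anticlockwise into the detent. The post did not move when I took the load off.
- **Cap:** I turned it about 75° anticlockwise with no visible slip in the grip. It then eased back about 3° and came off with no measurable pull.

**Last checks:**
- **Position:** the cap is gripped at 57 mm, level, and centred sideways to within about 2 mm by the tool position. Its underside is about 23 mm above the mouth, worked out from the arm's rise rather than measured.
- **Scene:** the wrist view shows the plunger between the detent bumps and the jar seated in its nest.
- **Forces:** the tool force reads about 0.3 N, so nothing touches the jar.
- **Bystanders:** the arm stayed clear of the sanding block, tin and scraper as planned, but I did not measure their final positions.

**Disagreements:**
- The post came to rest at about -20.2°, against -19° estimated from the pictures. That is within measuring error, and I took it as the true detent angle.
- At the end of the unscrewing turn the torque reached about 0.9 N m, probably near the thread's stop. It cleared when I eased back.

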